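# Set and lock the crate stop at its length mark

### The arm

A 6-joint arm with a two-finger parallel gripper is mounted at the origin on the work surface. World frame = base frame: x ahead of the robot, y to its left, z up, the work surface at z = 0. Lengths are in m, angles in rad, forces in N, time in s.
With the tool pointing down it reaches from about 0.25 to 0.725 m from the base axis. Payload 4 kg.
Tool frame: the origin (TCP) lies midway between the tips of the shut fingers; the grasp point (between the pads) lies 19 mm behind it; x points along the fingers, y is the direction in which the jaws open and shut, and the axes are right-handed (so a half turn about x gives the same grasp; the last joint's range is limited). The gripper opens to 85 mm and grips with 20 to 120 N. Pads are 22 mm wide; open, the fingers measure 114 mm over their backs; the gripper's body (76 mm by 85 mm) begins 54 mm behind the grasp point. The pads swing forward as they close: fully open they stand 13 mm farther back than shut.
Start: joints at [1.211, 0.241, 0.005, 1.335, 0, 1.571], TCP at [0.176, 0.468, 0.231] pointing down, gripper open.
Joint ranges: [-2.72, 2.72], [-1.05, 1.87], [-1.09, 1.28], [-1.99, 2.15], [-1.42, 1.44], [-3.14, 3.14]. Speed limits (rad/s): [2.79, 2.79, 3.14, 3.14, 3.14, 3.14].

### API

Orientations are given as a unit quaternion [x, y, z, w].
In Python, from workcell import * gives the robot as it stands.
- The arm moves only by the tool play_rows, never from a script. Its argument "plan" is a list of rows, each a list of 7 numbers: the shift along the tool's x, y, z in mm, then the turn, a rotation vector about the tool's x, y, z in rad, then the closure, from -1 (fully open) to 1 (shut). In form: [[x, y, z, rx, ry, rz, grip], ...]. A call has 1 to 20 rows; each row shifts and turns the commanded pose from where the row before left it, along the tool's axes as they then stand; what a row does not reach is not made up. A row lasts 1/12 s, in which the tool goes at most 41.7 mm and 7.16 degrees, less where a joint would pass 70% of its speed; a pose out of reach is approached as far as the arm can. A call with a gripper value outside its range is refused whole. The fingers move at their own pace and stop on an object; the grip force is fixed at half the most. Time passes only in rows, so rows that do not move let the fingers close. It gives the time, the measured TCP pose, the force and the opening at its end, in the units of the state.
- get_obs(): the state, without advancing time (a new reading comes with each control period).
- camera(name): name is "side" or "top"; returns a dict with "frame" (420x560x3 uint8, red, green, blue), "depth" (420x560 float32, m along the optical axis (not along the pixel's ray), 0 where there is no reading), "fx", "fy", "cx", "cy" (pixels), "distortion" ([k1, k2, p1, p2, k3] as OpenCV has them; the pictures are not rectified), "camera_from_world" (4x4, takes a point from world to camera coordinates). Camera axes: x right, y up, looking along -z (the intrinsics and any distortion apply to the point x, -y, -z); pixel columns grow to the right and rows downward; lengths in m; the calibration is good to about 2 mm. A picture is of the moment at which its call begins.
- job_done(): hands the job in, once; it reports no verdict.
Trained networks look in a picture, given as the dict that the camera call returned (one of the last four; its "shot" number tells which), for a name from the list of things; names that differ only in an ending like _2 or _b are one class to them, and where a whole thing is asked for, a point or a joint stands for the part that bears it (a point fixed in the world has none). Each returns a list of dicts, best first, with "confidence" (0 to 1); they miss things now and then, are a little off and sometimes report something else, mostly with a low value. They report only what shows in the picture. A call takes as long as a camera call.
- search_frame(thing, picture): "centre" ([x, y, z] in m, in world coordinates, good to about 4 mm: the middle of the surface that is visible of it).
- pinpoint(thing, picture): "centre" ([x, y, z] in m, in world coordinates, good to about 4 mm: a listed point, or the origin of a listed thing).
The state is a dict: "clock": time; "joint_pos": joint angles; "joint_vel": joint speeds; "tau": joint torques, N m; "eef_pos": TCP position; "tool_rot": TCP orientation; "ft_force": force on the tool from outside, world axes, zero at the start; "ft_torque": the same for the moment, N m; "grip_width": finger opening in m.
Only numpy, scipy, OpenCV 4.12 (cv2) and the standard library are available. Lean on these libraries where they do the work, as an engineer would, in place of code of your own. Each camera call takes 0.05 s, during which the arm holds its last target. There are 200 camera calls.

### The job

Set the crate stop on the packing bench: draw its crossbar out towards the robot, against the spring, until the bar's pointer lines up with the rider's tongue on the rule, and only then, still holding the bar at that mark, sweep the cam lever fully shut along the leg. The lock is not trusted until it is pinned, so finish while still holding the bar with the gripper at the mark; do not knock over or shift the bottles and the collar on the bench.

Things in the scene. Friction and masses are not known exactly. Their poses are not given: they have to be found in the camera images.
- fixture: Crate stop fixed to the bench, turned up to 0.25 rad. Origin on the bench under the mouth of its outer tube; +x points away from the robot along the tube, +y left, z up. Base plate 120 mm wide, 8 thick, with a grey 34 mm square tube and a black collar at its mouth, top 74 mm up. A metal rule (44 mm tall, 24 wide) runs parallel at y = -201 mm.
- leg: Sliding leg: 22 mm square tube out of the collar towards the robot, ending in a steel crossbar. Origin: middle of the bar, 50 mm above the bench; axes as the fixture's. Bar 16 mm thick (x), 310 long (y), 16 tall. It slides only along fixture x: bar at x = -30 mm fully in, -105 fully out. A spring always pulls it in (3 N in, 5 to 7 N at the mark), even with the cam lever shut.
- bar_grip (a point): Point on the bar's centre line 132 mm to the left (+y) of its middle, 23 mm from its left end, clear of the open lever: a good place to straddle the bar from above, a finger either side of its 16 mm thickness. From there the fingers can slide along the bar.
- pointer (a point): Tip of the small steel pointer tongue on the crossbar's right end (-y), 181 mm from its middle, in line with the bar's centre.
- rider_tip (a point): Tip of the steel tongue of the rider (dark block 16 mm long with a round steel screw head, fixed on top of the rule). Axes as the fixture's. This is the length mark: the leg is at the mark when the pointer has the same x in the fixture's frame. The bar's centre is then 55 to 90 mm out from the fixture's origin.
- cam (a joint): Cam lever angle, rad: 0 is fully shut (hard stop; lever parallel to the leg), up to 0.48 is open, swung out to the fixture's +y side. It starts open at 0.36 to 0.46, stays where it is left, and takes about 0.12 N m to turn.
- cam_tip (a point): Free end of the lever, half-way up: a dark flat bar 10 mm thick (13 at the black grip), 150 mm long from an upright pivot at fixture x = 0, y = +30 mm, spanning 64 to 82 mm above the bench, 6 mm over the crossbar. Shut, it points along -x at y = +30 mm, across the bar. Fingers that straddle the bar and slide along it towards the leg push it shut with their sides.
- bottle_a: Bystander: substrate bottle with dark screw cap, 84 mm wide, 150 mm tall, origin under its centre.
- bottle_b: Bystander: a second, equal bottle.
- spare_collar: Bystander: spare dark plastic collar ring, 60 mm wide, 18 mm tall, lying flat; origin under its centre.

How it is judged:
By the outcome, as a careful person would: the job done as asked, in the order asked, and still so for the second after the job is handed in, while the arm keeps its last pose, push and grip.
It also fails if it takes over 35 s, if anything falls off the work surface, if the arm or the gripper's body presses on something with over 40 N, if the wrist force passes 120 N, or if a joint passes its speed limit or range.

## Working session

There is one attempt and no reset: what is moved stays moved. The work goes in short steps, Python scripts to look and compute and a tool call to move; the robot and the scene stay as the last step left them, time stands still between calls to the robot, and variables do not carry over. Pictures are saved under pics/ and viewed, about 8 in all and at most 12, crops included, and the job is handed in when it is done.

Besides the shell and the picture viewer there is one more tool, called after "Emit:" as a command line: name --pt "numbers of a row" for each row, then --argument value for the rest. play_rows: Moves the arm, as the interface text tells. Its arguments: {"type":"object","properties":{"plan":{"type":"array","items":{"type":"array","items":{"type":"number"}}}},"required":["plan"]}

```bash
mkdir -p pics
cat > h.py <<'E'
from workcell import *
import numpy as np, cv2
def pix(c,p):
    q=c["camera_from_world"]@np.append(p,1); q=np.array([[q[0],-q[1],-q[2]]])
    K=np.array([[c["fx"],0,c["cx"]],[0,c["fy"],c["cy"]],[0,0,1.]])
    return cv2.projectPoints(q,np.zeros(3),np.zeros(3),K,np.array(c["distortion"],float))[0].ravel()
def ray(c,uv,z):  # world point on height z
    K=np.array([[c["fx"],0,c["cx"]],[0,c["fy"],c["cy"]],[0,0,1.]])
    u=cv2.undistortPoints(np.array([[uv]],float),K,np.array(c["distortion"],float)).ravel()
    T=np.linalg.inv(c["camera_from_world"]); d=T[:3,:3]@np.array([u[0],-u[1],-1]); o=T[:3,3]
    return o+d*(z-o[2])/d[2]
def save(c,n): cv2.imwrite(f"pics/{n}.png",c["frame"][:,:,::-1])
E
python3 - <<'E'
from h import *
np.set_printoptions(precision=4,suppress=True)
for n in("top","side"):
    c=camera(n); save(c,n+"0")
    print(n,c["fx"],np.linalg.inv(c["camera_from_world"])[:3,3])
    for t in["fixture","leg","bar_grip","pointer","rider_tip","cam_tip","bottle_a","spare_collar"]:
        for r in pinpoint(t,c)[:2]: print(t,np.array(r["centre"]),round(r["confidence"],2),pix(c,r["centre"]).round(0))
print(get_obs())
E
```

```text
top 417.2318343890347 [0.3375 0.1001 0.9251]
fixture [ 0.6269 -0.0741  0.0039] 0.55 [345. 164.]
leg [ 0.61   -0.0683  0.0487] 0.61 [346. 165.]
leg [0.6656 0.3231 0.0024] 0.35 [172. 164.]
bar_grip [0.5038 0.0297 0.0727] 0.42 [308. 215.]
bar_grip [ 0.5352 -0.248   0.0556] 0.3 [434. 190.]
pointer [ 0.5963 -0.2542  0.0535] 0.56 [432. 163.]
rider_tip [ 0.5348 -0.2508  0.0564] 0.42 [436. 190.]
cam_tip [0.5036 0.0307 0.0713] 0.69 [307. 215.]
bottle_a [0.4307 0.3588 0.0025] 0.73 [159. 268.]
bottle_a [ 0.5557  0.393  -0.0021] 0.57 [143. 214.]
spare_collar [0.6663 0.3251 0.0021] 0.69 [171. 164.]
side 380.0128024182159 [ 0.3824 -0.5413  0.5238]
fixture [ 0.6338 -0.0735  0.0027] 0.91 [349. 275.]
leg [ 0.5992 -0.0661  0.0487] 0.73 [333. 258.]
bar_grip [0.6101 0.0592 0.0531] 0.64 [317. 216.]
pointer [ 0.5925 -0.2521  0.0525] 0.64 [373. 342.]
pointer [ 0.6019 -0.0681  0.0513] 0.46 [335. 258.]
rider_tip [ 0.5376 -0.2514  0.056 ] 0.79 [338. 348.]
cam_tip [0.5024 0.0281 0.0737] 0.97 [269. 225.]
bottle_a [ 0.426   0.3532 -0.0009] 0.75 [216. 179.]
bottle_a [ 0.5582  0.3941 -0.0006] 0.64 [261. 166.]
spare_collar [0.669  0.3235 0.0001] 0.63 [305. 173.]
{'clock': 0.9, 'joint_pos': array([ 1.211 ,  0.2406,  0.005 ,  1.3352, -0.    ,  1.5708]), 'joint_vel': array([ 0.0024, -0.001 , -0.0009, -0.0027, -0.0012,  0.0008]), 'tau': array([ -0.0004, -37.2196,  25.2694,   0.0011,  -0.    ,  -0.    ]), 'eef_pos': array([0.176 , 0.468 , 0.2313]), 'tool_rot': array([ 0.1265,  0.6957, -0.1265,  0.6957]), 'ft_force': array([-0.0645,  0.6882,  0.5505]), 'ft_torque': array([-0.0084,  0.0607, -0.0011]), 'grip_width': 0.08557415318903219}
```

View pics/top0.png

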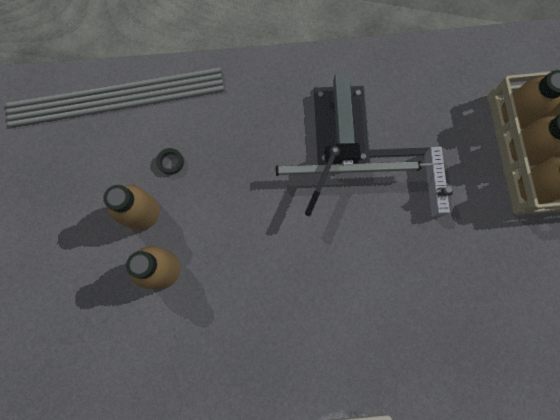

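View pics/side0.png

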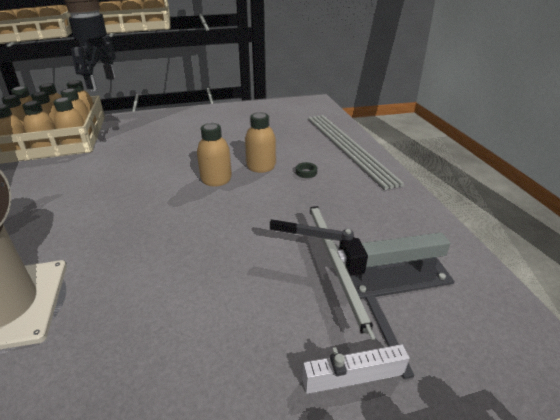

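Run:
```python
from h import *
np.set_printoptions(precision=4,suppress=True)
c=camera("top"); f=c["frame"][:,:,::-1]
a=cv2.resize(f[150:225,400:460],None,fx=6,fy=6,interpolation=cv2.INTER_CUBIC)
b=cv2.resize(f[150:225,265:355],None,fx=5,fy=5,interpolation=cv2.INTER_CUBIC); b=cv2.copyMakeBorder(b,0,75,0,0,0)
s=camera("side"); g=s["frame"][:,:,::-1]
cv2.imwrite("pics/c1.png",np.hstack([a,cv2.resize(b,(430,450))])[:, :])
d=cv2.resize(g[315:395,295:415],None,fx=6,fy=6,interpolation=cv2.INTER_CUBIC); cv2.imwrite("pics/c2.png",d)
L=ray(c,(277,170),.058);R=ray(c,(420,166),.058);print(L,R,np.linalg.norm(L-R),(L+R)/2,np.arctan2(-(L-R)[0],(L-R)[1]))
```

```text
[0.6112 0.0842 0.058 ] [ 0.5904 -0.2254  0.058 ] 0.310361095378533 [ 0.6008 -0.0706  0.058 ] -0.06717391213242001
```

View pics/c1.png

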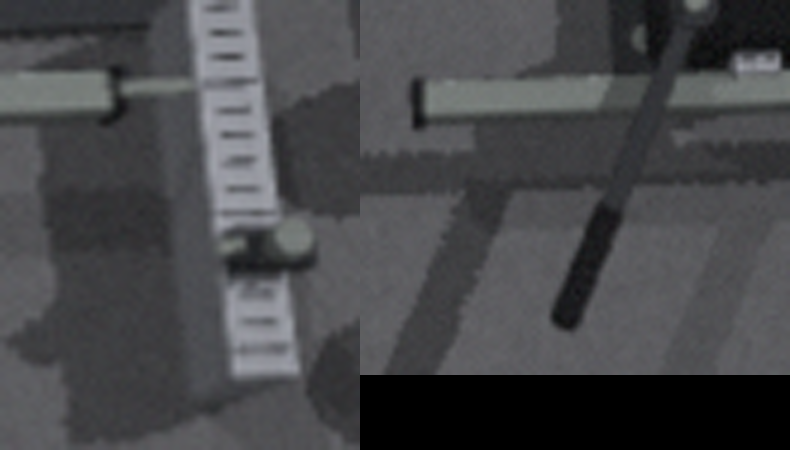

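View pics/c2.png

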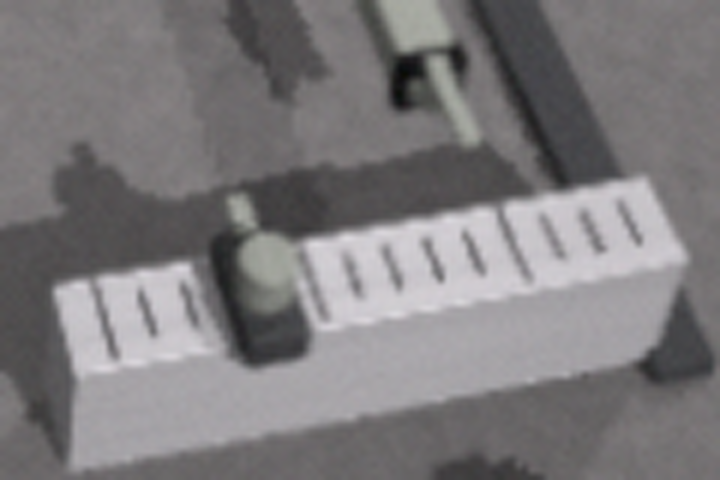

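```bash
cat >> h.py <<'E'
from scipy.optimize import least_squares
def tri(c,uv,s,uw): return least_squares(lambda p:np.r_[pix(c,p)-uv,pix(s,p)-uw],[.55,-.2,.05])
E
python3 - <<'E'
from h import *
np.set_printoptions(precision=4,suppress=True)
c=camera("top");s=camera("side")
u=lambda X,Y:((X+.5)/6-.5+400,(Y+.5)/6-.5+150)
v=lambda X,Y:((X+.5)/6-.5+295,(Y+.5)/6-.5+315)
for n,a,b in[("pointer",u(192,86),v(475,142)),("rider",u(222,244),v(237,200)),("ruleNearL",u(232,376),v(55,285)),("ruleNearR",u(298,374),v(75,375))]:
    r=tri(c,a,s,b);print(n,r.x,"res",r.fun, "atz.05",ray(c,a,.05),ray(s,b,.05))
a=ray(c,u(190,0),.044);b=ray(c,u(232,376),.044);print("rule",a,b,np.arctan2((a-b)[1],(a-b)[0]))
print("lever",ray(c,(335,152.4),.085),ray(c,(307.9,215),.08))
# side rule edge far left (640,178), near(55,285)
a=ray(s,v(640,178),.044);b=ray(s,v(55,285),.044);print("rule side",a,b,np.arctan2((a-b)[1],(a-b)[0]))
E
```

```text
pointer [ 0.5928 -0.2508  0.0588] res [ 0.0088 -0.1735 -0.1097  0.0369] atz.05 [ 0.595  -0.2543  0.05  ] [ 0.597  -0.2453  0.05  ]
rider [ 0.5324 -0.251   0.0585] res [ 0.0007  0.3522  0.2217 -0.0674] atz.05 [ 0.5351 -0.2546  0.05  ] [ 0.5348 -0.2457  0.05  ]
ruleNearL [ 0.4878 -0.2523  0.0429] res [ 0.0049  0.1079  0.068  -0.0189] atz.05 [ 0.4869 -0.2495  0.05  ] [ 0.4862 -0.2565  0.05  ]
ruleNearR [ 0.4858 -0.2755  0.0432] res [ 0.0164  0.3587  0.2187 -0.0607] atz.05 [ 0.4854 -0.2727  0.05  ] [ 0.484  -0.2793  0.05  ]
rule [ 0.6298 -0.2617  0.044 ] [ 0.4879 -0.2519  0.044 ] -0.06907783729181982
lever [ 0.6298 -0.0415  0.085 ] [0.5015 0.0301 0.08  ]
rule side [ 0.6345 -0.2619  0.044 ] [ 0.4875 -0.2529  0.044 ] -0.060792203625540685
```

```bash
cat >> h.py <<'E'
from scipy.spatial.transform import Rotation as Ro
yaw=-.067; ex=np.array([np.cos(yaw),np.sin(yaw),0]); ey=np.array([-ex[1],ex[0],0]); O=np.array([.6307,-.0726,0])
def fix(p): d=np.asarray(p)-O; return np.array([d@ex,d@ey,d[2]])*1e3
def go(fx,fy,z):
    o=get_obs(); R=Ro.from_quat(o["tool_rot"]); T=O+fx/1e3*ex+fy/1e3*ey+[0,0,z/1e3]
    s=np.sign(R.apply([0,1,0])@ex); y=s*ex; x=np.array([0,0,-1.]); G=Ro.from_matrix(np.c_[x,y,np.cross(x,y)])
    print("now fixture mm",fix(o["eef_pos"]).round(1),"shift tool mm",(R.inv().apply(T-o["eef_pos"])*1e3).round(1),"rotvec",(R.inv()*G).as_rotvec().round(4),"in goal axes",(G.inv().apply(T-o["eef_pos"])*1e3).round(1),"width",o["grip_width"],"F",o["ft_force"].round(1),"clock",o["clock"])
E
python3 -c "
from h import *
go(-30,132,130);go(-30,132,31)"
```

```text
now fixture mm [-489.8  508.9  231.3] shift tool mm [ 101.3 -228.2  549.1] rotvec [1.278 0.    0.   ] in goal axes [101.3 459.8 376.9] width 0.08540833484480517 F [-0.8  0.9 -0.6] clock 1.1
now fixture mm [-489.8  508.9  231.3] shift tool mm [ 200.3 -228.2  549.1] rotvec [1.278 0.    0.   ] in goal axes [200.3 459.8 376.9] width 0.08540833484480517 F [-0.8  0.9 -0.6] clock 1.1
```

Emit:
play_rows --pt "0 0 0 0.1162 0 0 -1" --pt "0 0 0 0.1162 0 0 -1" --pt "0 0 0 0.1162 0 0 -1" --pt "0 0 0 0.1162 0 0 -1" --pt "0 0 0 0.1162 0 0 -1" --pt "0 0 0 0.1162 0 0 -1" --pt "0 0 0 0.1162 0 0 -1" --pt "0 0 0 0.1162 0 0 -1" --pt "0 0 0 0.1162 0 0 -1" --pt "0 0 0 0.1162 0 0 -1" --pt "0 0 0 0.116 0 0 -1" --pt "0 24 20 0 0 0 -1" --pt "0 24 20 0 0 0 -1" --pt "0 24 20 0 0 0 -1" --pt "0 24 20 0 0 0 -1" --pt "0 24 20 0 0 0 -1" --pt "0 24 20 0 0 0 -1" --pt "0 24 20 0 0 0 -1" --pt "0 24 20 0 0 0 -1" --pt "0 24 20 0 0 0 -1"

```text
clock: 2.77
eef_pos: [0.3804, 0.2727, 0.2315]
tool_rot: [0.517, 0.483, -0.516, 0.483]
ft_force: [0.4, 0.7, 0.5]
grip_width: 0.0855
```

```bash
python3 -c "
from h import *
go(-30,132,130)"
```

```text
now fixture mm [-272.8  327.8  231.5] shift tool mm [101.5 242.8 195.8] rotvec [ 0.     -0.0003 -0.0003] in goal axes [101.5 242.8 195.8] width 0.08552672949006493 F [0.4 0.7 0.5] clock 2.7667
```

Emit:
play_rows --pt "0 30 24.5 0 0 0 -1" --pt "0 30 24.5 0 0 0 -1" --pt "0 30 24.5 0 0 0 -1" --pt "0 30 24.5 0 0 0 -1" --pt "10 30 24.5 0 0 0 -1" --pt "20 30 24.5 0 0 0 -1" --pt "30 30 24.5 0 0 0 -1" --pt "30 30 24 0 0 0 -1" --pt "11 0 0 0 0 0 -1" --pt "0 0 0 0 0 0 -1" --pt "0 0 0 0 0 0 -1"

```text
clock: 3.68
eef_pos: [0.5955, 0.0714, 0.139]
tool_rot: [-0.516, -0.484, 0.517, -0.482]
ft_force: [0.2, 0.2, 0.9]
grip_width: 0.0851
```

Run:
```python
from h import *
go(-30,132,31)
c=camera("top");s=camera("side")
cv2.imwrite("pics/p3.png",np.hstack([cv2.resize(x["frame"][:,:,::-1][r0:r0+150,c0:c0+130],None,fx=3,fy=3) for x,r0,c0 in((c,110,225),(s,140,245))]))
```

```text
now fixture mm [-44.7 141.3 139. ] shift tool mm [108.   15.1   9.3] rotvec [-0.0006  0.0002  0.0029] in goal axes [108.   14.7   9.3] width 0.08506318628117528 F [0.2 0.2 0.9] clock 3.6833
```

View pics/p3.png

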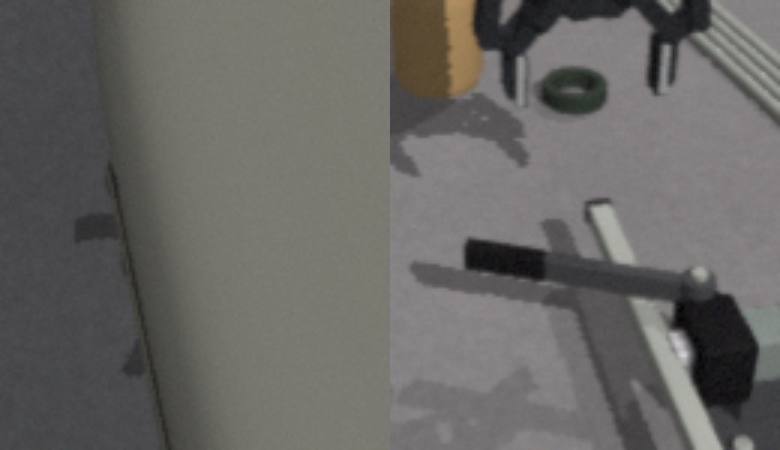

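Emit:
play_rows --pt "5 7 5 0 0 0.003 -1" --pt "8 8 4 0 0 0 -1" --pt "19 0 0 0 0 0 -1" --pt "19 0 0 0 0 0 -1" --pt "19 0 0 0 0 0 -1" --pt "19 0 0 0 0 0 -1" --pt "19 0 0 0 0 0 -1" --pt "0 0 0 0 0 0 -1" --pt "0 0 0 0 0 0 -1"

```text
clock: 4.53
eef_pos: [0.6103, 0.0617, 0.0312]
tool_rot: [0.516, 0.483, -0.516, 0.483]
ft_force: [0.0, 0.1, 0.6]
grip_width: 0.0857
```

Run:
```python
from h import *
go(-30,132,31)
s=camera("side")
cv2.imwrite("pics/p4.png",cv2.resize(s["frame"][:,:,::-1][150:350,245:395],None,fx=3,fy=3))
```

```text
now fixture mm [-29.3 132.6  31.2] shift tool mm [ 0.2 -0.7  0.6] rotvec [ 0.0004  0.0005 -0.0009] in goal axes [ 0.2 -0.7  0.6] width 0.08565784972990705 F [0.  0.1 0.6] clock 4.5333
```

View pics/p4.png

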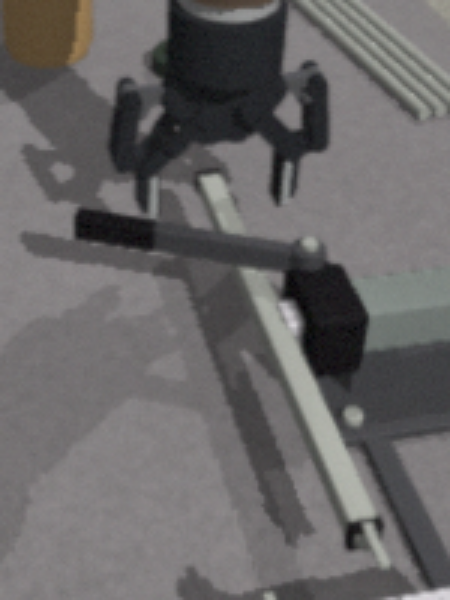

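Emit:
play_rows --pt "0 0 0 0 0 0 0.5" --pt "0 0 0 0 0 0 0.5" --pt "0 0 0 0 0 0 0.5" --pt "0 0 0 0 0 0 0.5" --pt "0 0 0 0 0 0 0.5" --pt "0 0 0 0 0 0 0.5"

```text
clock: 5.08
eef_pos: [0.6111, 0.0617, 0.0324]
tool_rot: [0.517, 0.482, -0.516, 0.484]
ft_force: [0.4, -0.1, 0.5]
grip_width: 0.0212
```

Emit:
play_rows --pt "0 0 0 0 0 0 1" --pt "0 0 0 0 0 0 1" --pt "0 0 0 0 0 0 1" --pt "0 0 0 0 0 0 1" --pt "0 0 0 0 0 0 1"

```text
clock: 5.5
eef_pos: [0.611, 0.0617, 0.0324]
tool_rot: [0.517, 0.482, -0.516, 0.484]
ft_force: [-1.2, 0.5, 5.1]
grip_width: 0.015
```

Emit:
play_rows --pt "0 -3 0 0 0 0 1" --pt "0 -6 0 0 0 0 1" --pt "0 -6 0 0 0 0 1" --pt "0 -6 0 0 0 0 1" --pt "0 -6 0 0 0 0 1" --pt "0 -6 0 0 0 0 1" --pt "0 -6 0 0 0 0 1" --pt "0 -6 0 0 0 0 1" --pt "0 -6 0 0 0 0 1" --pt "0 -4 0 0 0 0 1" --pt "0 -2 0 0 0 0 1" --pt "0 0 0 0 0 0 1" --pt "0 0 0 0 0 0 1" --pt "0 0 0 0 0 0 1"

```text
clock: 6.67
eef_pos: [0.5553, 0.0651, 0.0324]
tool_rot: [0.518, 0.481, -0.515, 0.485]
ft_force: [6.2, -2.7, 0.5]
grip_width: 0.0154
```

Run:
```python
from h import *
np.set_printoptions(precision=4,suppress=True)
go(-90,132,31)
c=camera("top");s=camera("side")
for x in(c,s):
  for t in("pointer","rider_tip","cam_tip"):
    for r in pinpoint(t,x)[:1]: print(t,fix(r["centre"]),r["confidence"],pix(x,r["centre"]))
a=cv2.resize(c["frame"][:,:,::-1][165:225,400:460],None,fx=6,fy=6,interpolation=cv2.INTER_CUBIC)
b=cv2.resize(s["frame"][:,:,::-1][325:385,295:365],None,fx=6,fy=6,interpolation=cv2.INTER_CUBIC)
cv2.imwrite("pics/p5.png",np.hstack([a,b]))
```

```text
now fixture mm [-84.4 132.3  32.4] shift tool mm [ 1.4 -5.6  0.3] rotvec [-0.0003  0.0007 -0.0066] in goal axes [ 1.4 -5.6  0.3] width 0.015370006102035013 F [ 6.2 -2.7  0.5] clock 6.6667
pointer [ -80.5227 -181.5984   54.2   ] 0.57 [434.1696 188.6256]
rider_tip [ -85.1063 -180.5028   58.3   ] 0.68 [434.5763 190.2148]
pointer [ -84.4072 -181.9593   55.9   ] 0.88 [334.8029 347.1986]
rider_tip [ -82.0053 -183.4017   54.2   ] 0.69 [336.62  348.492]
cam_tip [-136.6363   91.5576   75.2   ] 0.92 [268.4931 224.3671]
```

View pics/p5.png

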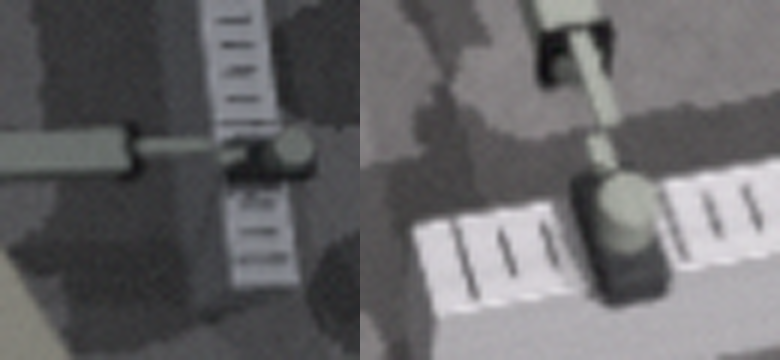

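Emit:
play_rows --pt "0 -1.5 0 0 0 0 1" --pt "0 -2 0 0 0 0 1" --pt "0 0 0 0 0 0 1" --pt "0 0 0 0 0 0 1"

```text
clock: 7.4
eef_pos: [0.5519, 0.0653, 0.0325]
tool_rot: [0.518, 0.481, -0.515, 0.485]
ft_force: [7.0, -2.5, 0.3]
grip_width: 0.0152
```

```bash
cat > look.py <<'E'
from h import *
import sys
go(-90,132,31)
C=[camera("top") for _ in range(4)]; S=[camera("side") for _ in range(4)]
m=lambda L,r,c,h,w:cv2.resize(np.mean([x["frame"][:,:,::-1] for x in L],0)[r:r+h,c:c+w].clip(0,255).astype(np.uint8),None,fx=12,fy=12,interpolation=cv2.INTER_CUBIC)
cv2.imwrite(f"pics/{sys.argv[1]}.png",np.hstack([m(C,176,418,32,32),m(S,330,320,32,32)]))
E
python3 look.py p6
```

```text
now fixture mm [-87.8 132.3  32.5] shift tool mm [ 1.4 -2.2  0.3] rotvec [-0.0003  0.0007 -0.0068] in goal axes [ 1.5 -2.2  0.3] width 0.015179520103866258 F [ 7.  -2.5  0.3] clock 7.4
```

View pics/p6.png

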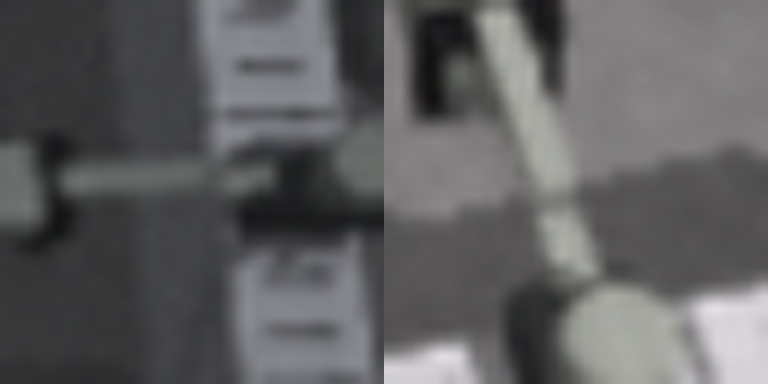

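Emit:
play_rows --pt "0 -0.7 0 0 0 0 0.6" --pt "0 -0.7 0 0 0 0 0.6" --pt "0 0 0 0 0 0 0.6" --pt "0 0 3 0 0 0 0.6" --pt "0 0 5 0 0 0 0.6" --pt "0 0 5 0 0 0 0.6" --pt "0 0 5 0 0 0 0.6" --pt "0 0 5 0 0 0 0.6" --pt "0 0 5 0 0 0 0.6" --pt "0 0 2 0 0 0 0.6" --pt "0 0 0 0 0 0 0.6"

```text
clock: 8.72
eef_pos: [0.5495, 0.0375, 0.0329]
tool_rot: [0.519, 0.482, -0.513, 0.484]
ft_force: [7.4, 3.2, 1.0]
grip_width: 0.0172
```

```bash
sed -i '/^E$/d' look.py; python3 look.py p7
```

```text
now fixture mm [-88.4 104.4  32.9] shift tool mm [  2.   -1.6 -27.6] rotvec [ 0.0004 -0.0042 -0.0084] in goal axes [  1.9  -1.6 -27.6] width 0.017194917450584137 F [7.4 3.2 1. ] clock 8.7167
```

View pics/p7.png

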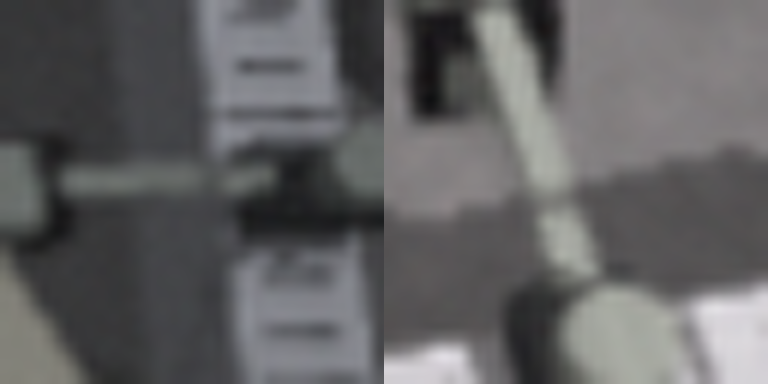

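Emit:
play_rows --pt "0 0 4 0 0 0 0.6" --pt "0 0 5 0 0 0 0.6" --pt "0 0 5 0 0 0 0.6" --pt "0 0 5 0 0 0 0.6" --pt "0 0 5 0 0 0 0.6" --pt "0 0 5 0 0 0 0.6" --pt "0 0 5 0 0 0 0.6" --pt "0 0 5 0 0 0 0.6" --pt "0 0 4 0 0 0 0.6" --pt "0 0 3 0 0 0 0.6" --pt "0 0 2 0 0 0 0.6" --pt "0 0 1 0 0 0 0.6" --pt "0 0 0 0 0 0 0.6"

```text
clock: 10.2
eef_pos: [0.546, -0.0109, 0.0327]
tool_rot: [0.519, 0.482, -0.513, 0.484]
ft_force: [7.1, 5.0, 0.0]
grip_width: 0.0169
```

```bash
cat > look2.py <<'E'
exec(open("look.py").read())
p7=cv2.imread("pics/p7.png",0); n=cv2.imread(f"pics/{sys.argv[1]}.png",0)
for nm,(y0,y1,x0,x1) in dict(top=(145,215,65,205),side=(20,180,470,580),).items():
    r=cv2.matchTemplate(n[y0-12:y1+12,x0-(12 if nm=="side" else 0):x1+(12 if nm=="side" else 0)],p7[y0:y1,x0:x1],cv2.TM_CCOEFF_NORMED)
    l=cv2.minMaxLoc(r); print(nm,"shift x12px",l[3],"zero at 12",l[1])
p=[r for r in pinpoint("cam_tip",S[-1])[:1]]
for r in p: f=fix(r["centre"]); print("cam",f,np.arctan2(f[1]-30,-f[0]),r["confidence"])
g=S[-1]["frame"][:,:,::-1]; cv2.imwrite("pics/big_"+sys.argv[1]+".png",np.hstack([cv2.resize(g[170:320,245:375],None,fx=3,fy=3),cv2.resize(n[:,:,None].repeat(3,2),(390,195))[:, :] if 0 else cv2.copyMakeBorder(cv2.resize(cv2.imread(f"pics/{sys.argv[1]}.png"),(400,200)),0,250,0,0,0)]))
E
python3 look2.py p8
```

```text
now fixture mm [-88.7  55.9  32.7] shift tool mm [  2.1  -1.2 -76.1] rotvec [ 0.001  -0.0048 -0.0078] in goal axes [  1.7  -1.3 -76.1] width 0.016874066518559747 F [7.1 5.  0. ] clock 10.2
top shift x12px (0, 0) zero at 12 -0.005590121261775494
side shift x12px (7, 13) zero at 12 0.9908359050750732
cam [-148.67178037   34.92480093   72.2       ] 0.03311321623643563 0.59
```

Emit:
play_rows --pt "0 0.2 2 0 0 0 0.6" --pt "0 0.2 2 0 0 0 0.6" --pt "0 0.2 2 0 0 0 0.6" --pt "0 0 2 0 0 0 0.6" --pt "0 0 0 0 0 0 0.6"

```text
clock: 11.07
eef_pos: [0.546, -0.018, 0.0326]
tool_rot: [0.519, 0.483, -0.512, 0.484]
ft_force: [7.0, 7.0, 0.4]
grip_width: 0.0169
```

```bash
python3 look2.py p9
```

```text
now fixture mm [-88.2  48.8  32.6] shift tool mm [  2.2  -1.7 -83.2] rotvec [ 0.0022 -0.0065 -0.0076] in goal axes [  1.6  -1.8 -83.2] width 0.01692939054511916 F [7.  7.  0.4] clock 11.0667
top shift x12px (0, 0) zero at 12 0.023767394945025444
side shift x12px (11, 11) zero at 12 0.9977565407752991
cam [-151.78900821   29.10304084   71.9       ] -0.005909180989260108 0.92
```

View pics/big_p9.png

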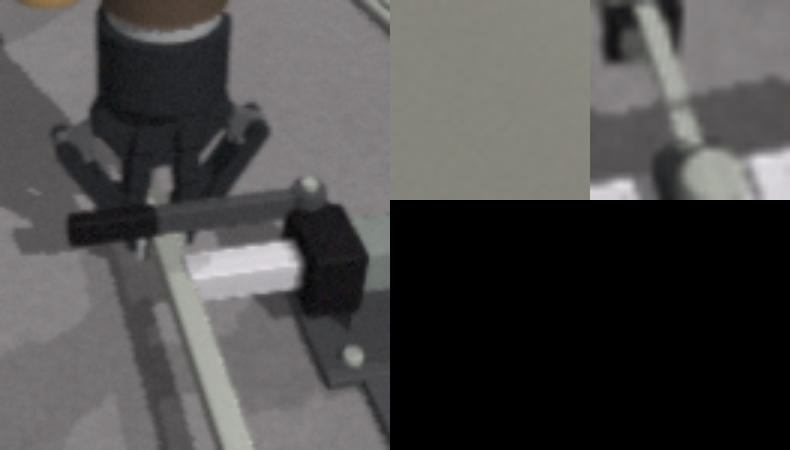

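Emit:
play_rows --pt "0 0 1.5 0 0 0 0.6" --pt "0 0 1.5 0 0 0 0.6" --pt "0 0 0 0 0 0 0.6" --pt "0 0 0 0 0 0 0.6"

```text
clock: 11.85
eef_pos: [0.546, -0.018, 0.0327]
tool_rot: [0.52, 0.485, -0.51, 0.483]
ft_force: [7.3, 15.1, -0.2]
grip_width: 0.0172
```

Emit:
play_rows --pt "0 0.4 0 0 0 0 0.75" --pt "0 0.4 0 0 0 0 1" --pt "0 0 0 0 0 0 1" --pt "0 0 0 0 0 0 1" --pt "0 0 0 0 0 0 1"

```text
clock: 12.27
eef_pos: [0.5463, -0.018, 0.0329]
tool_rot: [0.52, 0.485, -0.511, 0.483]
ft_force: [6.9, 14.8, 2.7]
grip_width: 0.015
```

```bash
python3 look2.py p10
python3 - <<'E'
from h import *
c=camera("top");s=camera("side")
for x in(c,s):
  for t in("bottle_a","spare_collar","pointer","rider_tip"):
    for r in pinpoint(t,x)[:2]: print(t,np.round(r["centre"],3),fix(r["centre"]).round(1),round(r["confidence"],2))
E
```

```text
now fixture mm [-87.8  48.8  32.9] shift tool mm [  2.8  -1.8 -83.2] rotvec [ 0.0049 -0.0115 -0.0069] in goal axes [  1.9  -2.2 -83.2] width 0.014961598237965598 F [ 6.9 14.8  2.7] clock 12.2667
top shift x12px (0, 4) zero at 12 0.18647317588329315
side shift x12px (10, 15) zero at 12 0.9925412535667419
cam [-149.97296184   28.92422373   71.6       ] -0.007173011780371879 0.62
bottle_a [0.43  0.356 0.002] [-229.4  413.7    2.4] 0.88
bottle_a [ 0.551  0.394 -0.002] [-111.   460.4   -2.2] 0.87
spare_collar [0.665 0.324 0.002] [  8.1 397.5   1.5] 0.62
bottle_a [0.427 0.352 0.003] [-232.1  409.8    3.1] 0.9
bottle_a [0.556 0.396 0.   ] [-105.9  463.     0.5] 0.81
pointer [ 0.531 -0.25   0.053] [ -87.7 -183.4   53.3] 0.65
rider_tip [ 0.533 -0.251  0.054] [ -85.7 -184.2   54.1] 0.83
```

View pics/p10.png

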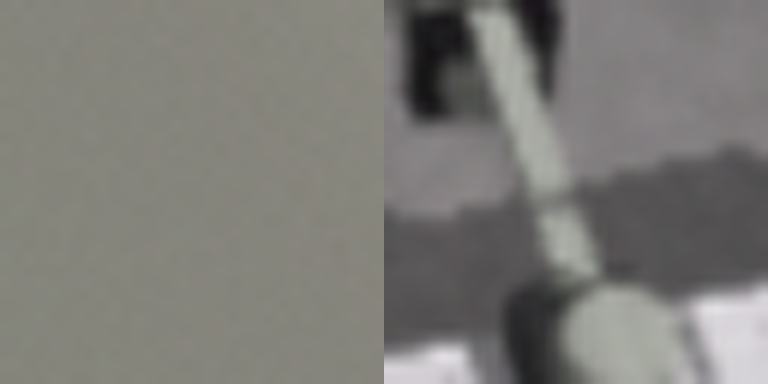

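Emit:
play_rows --pt "0 0.4 0 0 0 0 1" --pt "0 0 0 0 0 0 1" --pt "0 0 0 0 0 0 1" --pt "0 0 0 0 0 0 1"

```text
clock: 13.55
eef_pos: [0.5463, -0.018, 0.0329]
tool_rot: [0.52, 0.485, -0.511, 0.483]
ft_force: [5.0, 15.8, 4.4]
grip_width: 0.015
```

```bash
python3 look2.py p11; python3 -c "
from h import *
print(job_done()); print(get_obs()['ft_force'])"
```

```text
now fixture mm [-87.8  48.8  32.9] shift tool mm [  2.8  -1.8 -83.2] rotvec [ 0.0048 -0.0115 -0.0062] in goal axes [  1.9  -2.2 -83.2] width 0.015040208257778891 F [ 5.  15.8  4.4] clock 13.55
top shift x12px (0, 0) zero at 12 0.18218669295310974
side shift x12px (10, 15) zero at 12 0.9927023649215698
cam [-148.26143851   24.32849877   72.6       ] -0.03823473793750859 0.81
the job is handed in; nothing more can be done
None
the job is handed in; nothing more can be done
```

The crate stop is set. I drew the bar out to the rider's mark, swept the lever shut along the leg, gripped the bar again at the mark and handed the job in at 13.6 s.

- **Mark:** In the last side picture I viewed, the pointer and the rider's tongue are in line, with the pointer perhaps 0.3–0.6 mm too far out. A final 0.4 mm nudge to correct this did not move the bar; friction held it. The arm hid the top camera's view by then. Its last clear look, before most of the sweep, also showed the two in line. The network put the pointer 2 mm beyond the tongue, within its 4 mm error.
- **Lever:** I count it as fully shut. It came up against its stop: the sideways force rose from 7 to 15 N with no further travel. The network read its angle as about 0 (-0.006, -0.007, then -0.04 rad).
- **Hold during the sweep:** To slide along the bar I opened the fingers about 2 mm. During that time the spring held the bar against the far finger instead of it being clamped. Matched against earlier pictures, the bar drifted at most about 0.6 mm, and I corrected that before closing the grip.
- **Bystanders:** The bottles and the collar read where they started, within the network's error.

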